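# Push the rivet tin home in the corner of the squaring board

## Robot

A 6-joint arm with a two-finger parallel gripper is mounted at the origin on the work surface; the furniture and walls round the work are solid. World frame = base frame: x ahead of the robot, y to its left, z up, the work surface at z = 0. Lengths are in m, angles in rad, forces in N, time in s.
With the tool pointing down it reaches from about 0.275 to 0.975 m from the base axis. Payload 8.4 kg.
Tool frame: the origin (TCP) lies between the finger pads; the fingertips stand 25 mm ahead of it and the grasp point (between the pads) lies 6 mm ahead of it (r.tips_ahead is the distance from the TCP to the fingertips, in m); z points along the fingers, y is the direction in which the jaws open and shut (so a half turn about z gives the same grasp; the last joint's range is limited). The gripper opens to 92 mm and grips with 3 to 60 N. Pads are 20 mm wide; open, the fingers measure 128 mm over their backs; the gripper's body (75 mm by 189 mm) begins 69 mm behind the grasp point.
Start: joints at [1.275, 0.353, 1.633, -0, 1.155, -0.002], TCP at [0.181, 0.598, 0.24] pointing down, gripper open.
Joint ranges: [-2.63, 2.63], [-0.92, 2.1], [0.06, 2.66], [-1.3, 4.44], [0, 2.69], [-3.02, 3.02]. Speed limits (rad/s): [2.22, 2.22, 2.79, 3.14, 3.14, 3.14].

## Interface

Orientations are given as a 3x3 rotation matrix whose columns are the frame's x, y, z axes.
In Python, from rig import r gives the robot as it stands.
- The arm moves only by the tool servo_tool, never from a script. Its argument "rows" is a list that holds one entry, the list of rows, each a list of 4 numbers: the shift along the tool's x, y, z in mm, then the turn about the tool's z in degrees. A call has exactly 8 rows; each row shifts and turns the commanded pose from where the row before left it, along the tool's axes as they then stand; what a row does not reach is not made up. A row lasts 1/10 s, in which the tool goes at most 50 mm and 8.59 degrees, less where a joint would pass 70% of its speed; a pose out of reach is approached as far as the arm can. A call with a gripper value outside its range is refused whole. "hand" is the closure, from 0 (fully open) to 1 (shut), set as the call begins (left out, the last holds). The fingers move at their own pace and stop on an object; "newtons" is the grip in N (left out, the last holds). Time passes only in rows, so rows that do not move let the fingers close, or fill a call up. It gives the time, the measured TCP pose, the force and the opening at its end, in the units of the state.
- r.observe(): the state, without advancing time (a new reading comes with each control period).
- r.read_camera(name): name is "scene" or "top" or "wrist"; returns a dict with "image" (400x640x3 uint8, red, green, blue), "fx", "fy", "cx", "cy" (pixels), "k1" (the pictures are not rectified: a ray, as slopes to the right and down, at radius r is drawn at 1 + k1 r^2 times it, then the intrinsics apply), "R" (3x3) and "t" (3): a world point X has camera coordinates R X + t; the wrist camera has in their place "mount" (4x4, takes a point from camera to tool coordinates, whose origin is the TCP and whose axes are the flange's). Camera axes: x right, y down, z forward; pixel columns grow to the right and rows downward; lengths in m; the calibration is good to about 2 mm. A picture is of the moment at which its call begins: read the wrist's pose just before it. There is no depth.
- r.job_done(): hands the job in, once; it reports no verdict.
The state is a dict: "clock": time; "joint_positions": joint angles; "qvel": joint speeds; "effort": joint torques, N m; "position": TCP position; "tool_rot": TCP orientation; "ft_force": force on the tool from outside, world axes, zero at the start; "moment": the same for the moment, N m; "opening": finger opening in m.
Only numpy, scipy, OpenCV 4.12 (cv2) and the standard library are available. Lean on these libraries where they do the work, as an engineer would, in place of code of your own. Each camera call takes 0.05 s, during which the arm holds its last target.

## Task

Push the flat rivet tin along the plywood squaring board into the corner of its two wooden rails, so that its left long side lies flush against the left rail and its far end is up against the far rail. Only push it with the fingers: it must stay flat on the board and not be picked up. Leave the other things on the bench where they are.

Things in the scene. Friction and masses are not known exactly. Their poses are not given: they have to be found in the camera images.
- rivet_tin: flat, pale brass-coloured closed tin, paper label on its lid, 72 mm (x) by 103 mm (y) by 29 mm high, 0.1 to 0.2 kg. Origin: centre of its underside; x points to the long side that belongs at the left rail, y to its near end, z up. It starts flat on the board, clear of both rails, long sides within 0.45 rad of the left rail's direction; slides with friction about 0.6
- lid_middle (a point): centre of the top of the tin's lid (fixed shut), 29 mm above the tin's origin. The lid's edge, 27 to 29 mm up, overhangs the body by 1 to 2 mm and is what meets the rails: it lies 34 mm from the origin on the left long side, 35 mm on the right long side, 52 mm at each end
- stop_board: fixed plywood squaring board on the bench, 200 mm (x) by 210 mm (y), 30 mm thick, wooden rails along its far and left edges, near and right edges open. Origin: centre of its underside, at bench height; x points to the far rail, y to the left rail, z up; turned up to 0.15 rad. Around it: fixed grey box 120 mm high on its left, jars 100 mm high on its right, box 140 mm high behind
- corner (a point): inner corner of the two rails at the height of the board's top: 80 mm along x, 85 mm along y and 30 mm up from the board's origin; same axes as the board. When home, the tin's origin lies 52 mm nearer than this along x and 34 mm to the right of it along y (-52, -34 mm in the board's axes)
- far_rail (a point): foot of the inner face of the far rail, at the board's top, midway along the board (board x 80 mm, y 0). The rail is straight, 20 mm wide, 210 mm long, 34 mm higher than the board's top
- left_rail (a point): foot of the inner face of the left rail, at the board's top (board x 0, y 85 mm). The rail is straight, 20 mm wide, 180 mm long, 34 mm higher than the board's top
- sanding_block: loose bystander: beech sanding block, 35x86x27 mm, left of the board's near end; origin at the centre of its underside
- press_weight: loose bystander: square ground-steel press weight, 62x62x51 mm, 0.9 kg, beyond the grey box; origin at the centre of its underside
- tape_roll: loose bystander: roll of paper tape lying flat, 103 mm across, 26 mm high; origin at the centre of its underside
- seam_roller: loose bystander: small roller with a wooden handle, 38x128x26 mm; origin at the centre of its underside
- crepe_rubber: loose bystander: tan rubber block, 42x60x18 mm; origin at the centre of its underside
- edge_paint: loose bystander: small black bottle with a white cap, 34 mm across, 72 mm high, beyond the board's far left corner; origin at the centre of its underside
- mallet: loose bystander: mallet standing on its head, 54 mm across, 208 mm high; origin at the centre of its underside

How it is judged:
By the outcome, as a careful person would: the job done as asked, in the order asked, and still so for the second after the job is handed in, with the robot touching nothing.
It also fails if it takes over 48 s, if anything falls off the work surface, if the arm or the gripper's body presses on something with over 40 N, if the wrist force passes 120 N, or if a joint passes its speed limit or range.

## Working session

There is one attempt and no reset: what is moved stays moved. The work goes in short steps, Python scripts to look and compute and a tool call to move; the robot and the scene stay as the last step left them, time stands still between calls to the robot, and variables do not carry over. Pictures are saved under pics/ and viewed, and the job is handed in when it is done.

Besides the shell and the picture viewer there is one more tool, called as name(argument=value, ...), one argument or row to a line, values as JSON. servo_tool: Moves the arm, as the interface text tells. Its arguments: {"type":"object","properties":{"rows":{"type":"array","items":{"type":"array","items":{"type":"array","items":{"type":"number"}}}},"hand":{"type":"number"},"newtons":{"type":"number"}},"required":["rows"]}

```bash
ls; mkdir -p pics; cat > look.py <<'E'
import cv2,sys,pickle
from rig import r
tag=sys.argv[1]
for n in sys.argv[2:]:
    s=r.observe(); c=r.read_camera(n)
    cv2.imwrite(f'pics/{tag}_{n}.png',c['image'][:,:,::-1]); c['s']=s
    pickle.dump(c,open(f'{tag}_{n}.pkl','wb'))
print(s['clock'],s['position'],s['tool_rot'])
E
python3 look.py a top scene
```

```text
pics
0.05 [0.18085258 0.59778396 0.23887936] [[-9.57144521e-01  2.89610445e-01 -3.94215388e-04]
 [ 2.89610713e-01  9.57143649e-01 -1.29237631e-03]
 [ 3.03507746e-06 -1.35115990e-03 -9.99999087e-01]]
```

View pics/a_top.png

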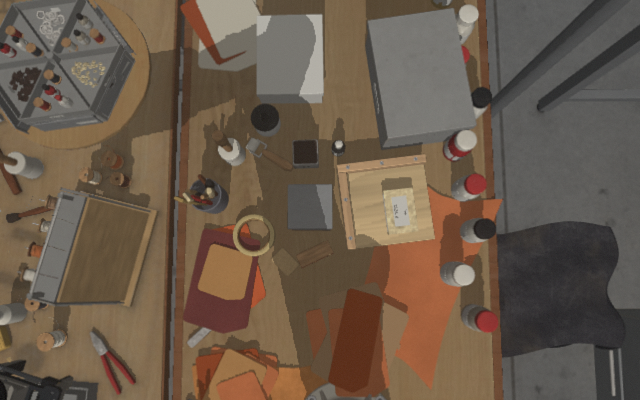

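View pics/a_scene.png

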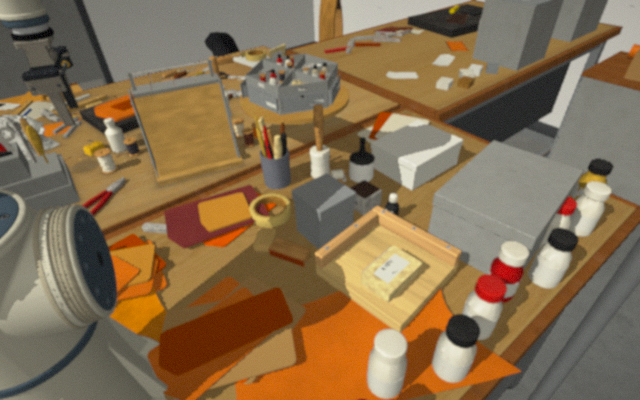

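The top view shows the board at about (340-435, 155-248), its rails at the top and left, and the tin at about (398,210). I'll enlarge that area.

```bash
cat > geo.py <<'E'
import numpy as np,cv2,pickle
def cam(f):
    c=pickle.load(open(f,'rb'))
    if 'mount' in c:
        s=c['s'];T=np.eye(4);T[:3,:3]=s['tool_rot'];T[:3,3]=s['position']
        M=T@np.array(c['mount']);c['R']=M[:3,:3].T;c['t']=-c['R']@M[:3,3]
    c['K']=np.array([[c['fx'],0,c['cx']],[0,c['fy'],c['cy']],[0,0,1.]])
    c['D']=np.array([c['k1'],0,0,0,0.])
    c['R']=np.array(c['R']);c['t']=np.array(c['t']);return c
def unproj(c,uv,z):
    p=cv2.undistortPoints(np.array(uv,float).reshape(-1,1,2),c['K'],c['D'],None,None,None) if 0 else None
    uv=np.array(uv,float).reshape(-1,2);d=np.stack([(uv[:,0]-c['cx'])/c['fx'],(uv[:,1]-c['cy'])/c['fy']],1);q=d.copy()
    for _ in range(30): q=d/(1+c['k1']*(q**2).sum(1,keepdims=True))
    ray=np.c_[q,np.ones(len(q))]@c['R'];C=-c['R'].T@c['t']
    return C+ray*((z-C[2])/ray[:,2])[:,None]
def proj(c,X):
    X=np.atleast_2d(X).astype(float)
    return cv2.projectPoints(X,cv2.Rodrigues(c['R'])[0],c['t'],c['K'],c['D'])[0][:,0]
def crop(f,x0,y0,x1,y1,k,out,pts=None):
    im=cv2.imread(f)[y0:y1,x0:x1];im=cv2.resize(im,None,fx=k,fy=k,interpolation=cv2.INTER_CUBIC)
    if pts is not None:
        for P in pts: cv2.polylines(im,[np.round(((np.array(P)-[x0,y0]+.5)*k-.5)).astype(int)],True,(0,0,255),1)
    cv2.imwrite(out,im)
E
python3 - <<'E'
from geo import *
crop('pics/a_top.png',325,145,445,255,5,'pics/a_topc.png')
crop('pics/a_scene.png',310,200,470,330,5,'pics/a_scc.png')
c=cam('a_top.pkl');print(-c['R'].T@c['t'],c['R'],c['fx'],c['k1'])
c=cam('a_scene.pkl');print(-c['R'].T@c['t'],c['R'],c['fx'],c['k1'])
E
```

```text
[0.40550669 0.04492903 1.20861636] [[-1.49168842e-05 -9.99825127e-01 -1.87006552e-02]
 [-9.92411522e-01  2.31424954e-03 -1.22939069e-01]
 [ 1.22960849e-01  1.85569119e-02 -9.92238011e-01]] 495.9591588206959 -0.023564920589676037
[ 0.11742717 -0.43337848  0.61338419] [[ 0.77264742 -0.63447702 -0.02132777]
 [-0.41706385 -0.48198626 -0.7705498 ]
 [ 0.47861645  0.60425836 -0.63702287]] 383.90783277204525 0.005833327006144344
```

View pics/a_topc.png

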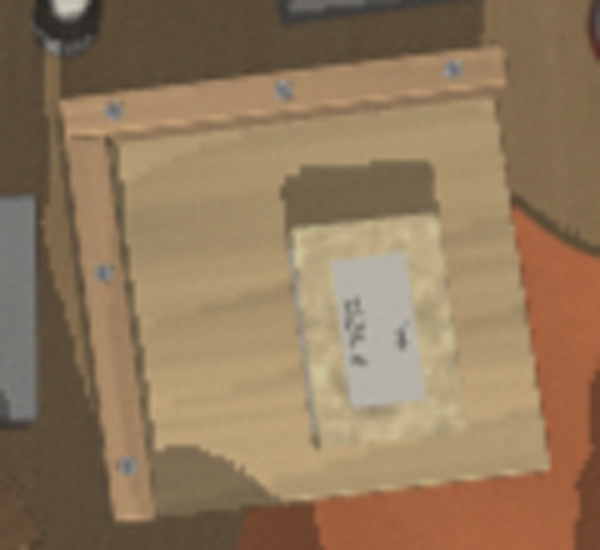

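View pics/a_scc.png

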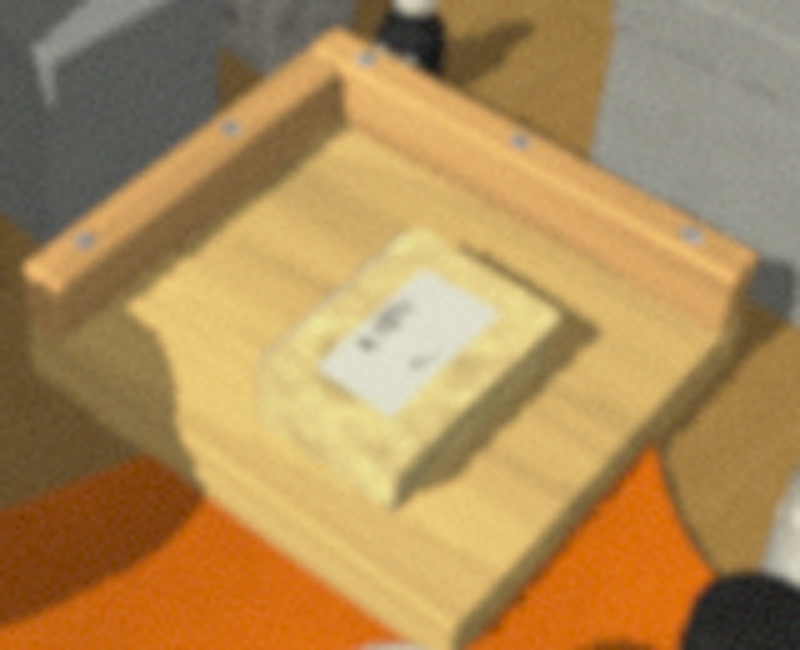

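```bash
cat > fit.py <<'E'
from geo import *
from scipy.optimize import least_squares
def place(p,L):
    a=p[2];c,s=np.cos(a),np.sin(a);L=np.atleast_2d(L)
    return np.c_[p[0]+c*L[:,0]-s*L[:,1],p[1]+s*L[:,0]+c*L[:,1],L[:,2]]
def fit(obs,p0): # obs: list of (cam, local pts Nx3, uv)
    f=lambda p:np.concatenate([(proj(c,place(p,L))-uv).ravel() for c,L,uv in obs])
    o=least_squares(f,p0);return o.x,f(o.x).reshape(-1,2)
# board pts in board axes; tin in a frame u=toward far (=-tin y), v=left (=tin x)
BO=np.array([[.1,.105,.064],[.1,-.105,.064],[.08,-.105,.064],[-.1,.105,.064],[-.1,.085,.064],[-.1,-.105,.03]])
TIN=np.array([[.052,.034,.059],[.052,-.035,.059],[-.052,-.035,.059],[-.052,.034,.059]])
def uv(pts,x0,y0,k): return (np.array(pts,float)+.5)/k-.5+[x0,y0]
E
python3 - <<'E'
from fit import *
np.set_printoptions(precision=4,suppress=True)
t=cam('a_top.pkl');s=cam('a_scene.pkl')
ub=uv([(63,102),(503,48),(505,88),(113,521),(153,517),(548,468)],325,145,5)
ut=uv([(291,228),(438,213),(464,430),(318,446)],325,145,5)
sb=uv([(335,30),(755,258),(725,275),(28,268),(60,290),(458,640)],310,200,5)
st=uv([(415,228),(565,312),(395,490),(262,375)],310,200,5)
for nm,o in dict(board_top=[(t,BO,ub)],board_sc=[(s,BO,sb)],board=[(t,BO,ub),(s,BO,sb)],tin_top=[(t,TIN,ut)],tin_sc=[(s,TIN,st)],tin=[(t,TIN,ut),(s,TIN,st)]).items():
    x,e=fit(o,[.5,-.1,0]);print(nm,x);print(e.round(1).tolist())
E
```

```text
board_top [ 0.537  -0.096   0.1173]
[[-1.0, -0.9], [-0.0, -0.6], [0.8, -0.3], [-0.3, 0.6], [0.3, 0.3], [0.3, 0.9]]
board_sc [ 0.5343 -0.0977  0.1292]
[[-0.7, -0.6], [1.2, -0.9], [2.1, 1.2], [-1.7, -0.0], [-0.7, 0.6], [-0.2, -1.2]]
board [ 0.5358 -0.0967  0.1232]
[[-0.9, -0.1], [-0.0, -0.4], [0.9, -0.0], [0.3, 1.3], [0.9, 1.0], [0.8, 1.1], [-0.2, -1.1], [1.3, -1.2], [2.2, 0.9], [-1.4, -1.0], [-0.5, -0.3], [-0.6, -2.0]]
tin_top [ 0.5155 -0.1275  0.1011]
[[-0.1, -0.4], [-0.1, -0.4], [0.3, 0.5], [-0.2, 0.4]]
tin_sc [ 0.5113 -0.1304  0.1229]
[[0.4, 0.5], [0.0, 1.1], [1.6, -1.9], [-2.1, 0.6]]
tin [ 0.5136 -0.1288  0.1138]
[[0.3, 0.6], [0.2, 0.2], [1.2, 1.1], [0.7, 1.3], [0.9, -0.5], [0.3, 0.2], [1.4, -3.2], [-1.9, -0.7]]
```

servo_tool(
  rows=[
    [[0, 0, -45, 0], [0, 0, -45, 0], [-32, -37, -10, 0], [-32, -37, 0, 0], [-32, -37, 0, 0], [-32, -37, 0, 0], [-32, -37, 0, 0], [-32, -37, 0, 0]],
  ],
  hand=0.35,
  newtons=20,
)

```text
clock: 0.9
position: [0.3007, 0.3282, 0.3394]
tool_rot: [[-0.957, 0.289, 0.0], [0.289, 0.957, -0.0], [-0.0, -0.0, -1.0]]
ft_force: [0.6, 0.8, 1.1]
opening: 0.0594
```

servo_tool(
  rows=[
    [[-32, -37, 0, 0], [-32, -37, 0, 0], [-32, -37, 0, 0], [-32, -37, 0, 0], [-32, -37, 0, 0], [-32, -37, 0, 0], [-32, -37, 0, 0], [-32, -37, 0, 0]],
  ],
)

```text
clock: 1.7
position: [0.46, -0.0294, 0.3396]
tool_rot: [[-0.957, 0.29, 0.0], [0.29, 0.957, 0.0], [-0.0, 0.0, -1.0]]
ft_force: [1.0, -0.4, 0.4]
opening: 0.0594
```

servo_tool(
  rows=[
    [[-20, -20, 0, 8.2], [0, 0, 0, 8.2], [0, 0, 0, 8.2], [0, 0, 0, 8.2], [0, 0, 0, 8.2], [0, 0, 0, 8.2], [0, 0, 0, 8.2], [0, 0, 0, 8.2]],
  ],
)

```text
clock: 2.5
position: [0.4729, -0.0522, 0.3393]
tool_rot: [[-0.126, 0.992, -0.001], [0.992, 0.126, 0.0], [0.0, -0.001, -1.0]]
ft_force: [0.1, -0.6, -0.5]
opening: 0.0596
```

```bash
python3 look.py b wrist top; python3 -c "
from geo import *
np.set_printoptions(precision=4,suppress=True)
c=cam('b_wrist.pkl');print(np.array(c['mount']),c['fx'],c['s']['opening'],c['s']['ft_force'])"
```

```text
2.55 [ 0.47290376 -0.05224352  0.33928872] [[-1.17116448e-01  9.93118013e-01 -5.91987684e-04]
 [ 9.93118180e-01  1.17116506e-01  6.44517464e-05]
 [ 1.33339719e-04 -5.80365372e-04 -9.99999823e-01]]
[[ 0.0006 -0.9593 -0.2823  0.0791]
 [ 1.      0.0006  0.      0.0004]
 [ 0.0001 -0.2823  0.9593 -0.1451]
 [ 0.      0.      0.      1.    ]] 326.60978892562053 0.059612176533500344 [ 0.0616 -0.609  -0.5249]
```

View pics/b_wrist.png

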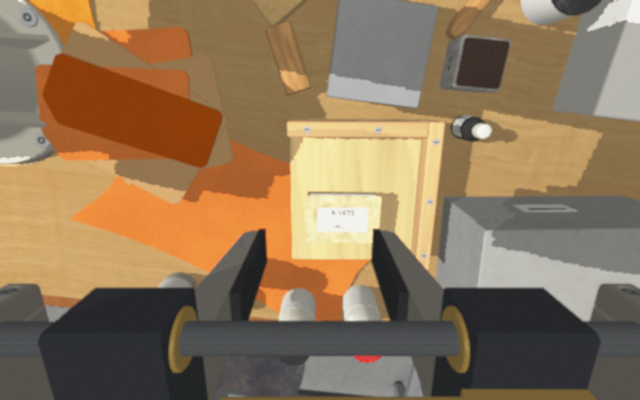

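The wrist view shows the board at (290-440,120-258) and the tin at (305-380,195-250), between the fingers' projections. I'll crop it and fit the poses.

```bash
python3 - <<'E'
from geo import *
crop('pics/b_wrist.png',280,110,450,270,4.5,'pics/b_wc.png') if 0 else crop('pics/b_wrist.png',282,112,447,267,4,'pics/b_wc.png')
E
```

```text
(no output)
```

View pics/b_wc.png

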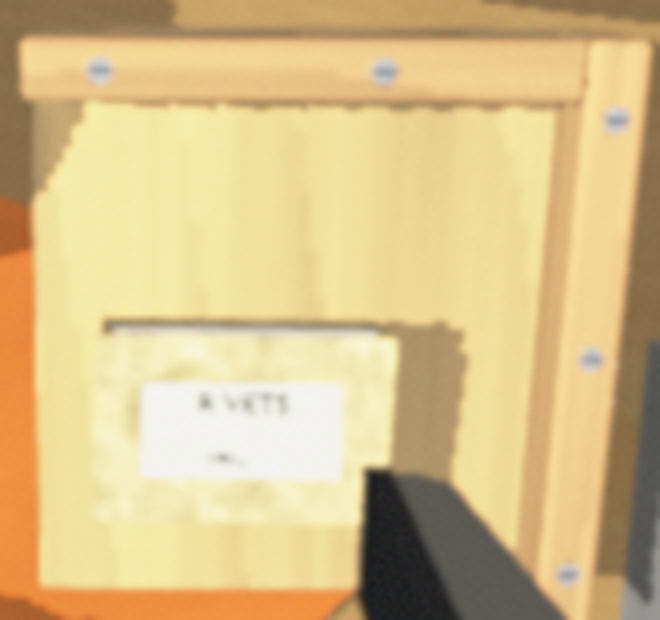

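```bash
python3 - <<'E'
from fit import *
np.set_printoptions(precision=4,suppress=True)
w=cam('b_wrist.pkl');t=cam('a_top.pkl')
LB=np.array([[-.1,.105,.064],[.1,.105,.064],[-.1,.085,.064],[.08,.085,.064],[-.1,-.105,.03]])
ub=uv([(20,40),(652,40),(22,98),(583,100),(40,588)],282,112,4)
ut=uv([(105,334),(398,337),(96,523)],282,112,4)
LT=TIN[[3,0,2]]
b,e=fit([(w,LB,ub)],[.5,-.1,0]);print(b,e.round(1).tolist())
x,e=fit([(w,LT,ut)],[.5,-.1,0]);print(x,e.round(1).tolist())
for B,T in ((b,x),([ .537,-.096,.1173],[.5155,-.1275,.1011])):
    R=np.array([[np.cos(B[2]),np.sin(B[2])],[-np.sin(B[2]),np.cos(B[2])]])
    print('tin in board',R@(np.array(T[:2])-B[:2]),T[2]-B[2],'goal .028 .051')
E
```

```text
[ 0.5379 -0.0974  0.1234] [[-0.5, -0.9], [0.6, -0.4], [-0.6, 0.7], [0.4, 0.6], [0.0, 0.3]]
[ 0.5174 -0.1289  0.1142] [[-1.8, 0.2], [1.5, 0.3], [0.4, -0.4]]
tin in board [-0.0242 -0.0287] -0.009151335246610576 goal .028 .051
tin in board [-0.025  -0.0288] -0.016200000000000006 goal .028 .051
```

servo_tool(
  rows=[
    [[-47, 11.5, 0, 0], [-47, 11.5, 0, 0], [-48, 11.8, 0, 0], [0, 0, 45, 0], [0, 0, 45, 0], [0, 0, 45, 0], [0, 0, 45, 0], [0, 0, 45, 0]],
  ],
)

```text
clock: 3.4
position: [0.5261, -0.1885, 0.1129]
tool_rot: [[-0.136, 0.991, 0.0], [0.991, 0.136, -0.0], [-0.0, 0.0, -1.0]]
ft_force: [1.1, 0.0, -0.0]
opening: 0.0598
```

```bash
python3 look.py c wrist scene
```

```text
3.45 [ 0.52208169 -0.18697158  0.10613086] [[-0.13617047  0.99064595 -0.00884367]
 [ 0.99067591  0.13620285  0.00316587]
 [ 0.00434079 -0.00833012 -0.99995588]]
```

View pics/c_wrist.png

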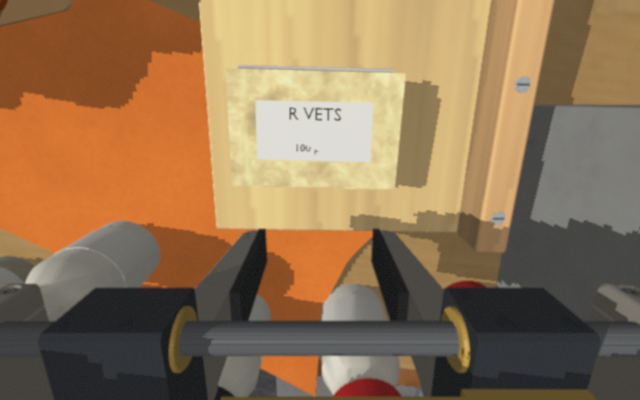

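View pics/c_scene.png

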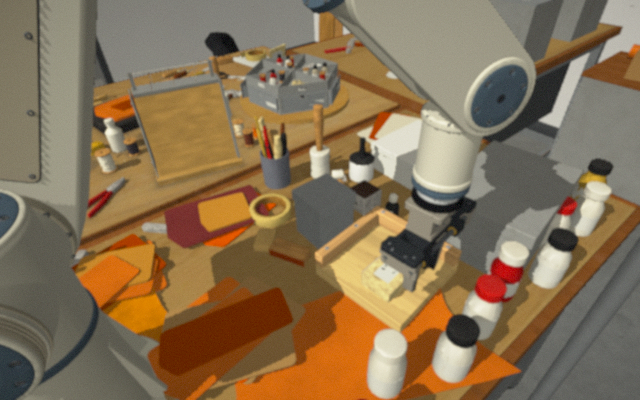

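servo_tool(
  rows=[
    [[0, 0, 20, 0], [0, 0, 20, 0], [0, 0, 2, 0], [0, 0, 0, 0], [0, 0, 0, 0], [0, 0, 0, 0], [0, 0, 0, 0], [0, 0, 0, 0]],
  ],
)

```text
clock: 4.3
position: [0.5266, -0.1885, 0.0731]
tool_rot: [[-0.132, 0.991, 0.001], [0.991, 0.132, -0.0], [-0.0, 0.001, -1.0]]
ft_force: [-0.3, -0.3, -0.2]
opening: 0.0601
```

servo_tool(
  rows=[
    [[0, 0, 8, 0.6], [10, 0, 0, 0], [10, 0, 0, 0], [10, 0, 0, 0], [10, 0, 0, 0], [10, 0, 0, 0], [10, 0, 0, 0], [10, 0, 0, 0]],
  ],
)

```text
clock: 5.1
position: [0.5178, -0.118, 0.0647]
tool_rot: [[-0.122, 0.993, 0.0], [0.993, 0.122, -0.0], [-0.0, 0.0, -1.0]]
ft_force: [0.2, 0.2, -0.9]
opening: 0.0597
```

```bash
python3 look.py d wrist
```

```text
5.1 [ 0.51775722 -0.11799369  0.06465592] [[-1.21550646e-01  9.92585227e-01  8.83885535e-05]
 [ 9.92585229e-01  1.21550650e-01 -4.68917224e-05]
 [-5.72877171e-05  8.20334535e-05 -9.99999995e-01]]
```

View pics/d_wrist.png

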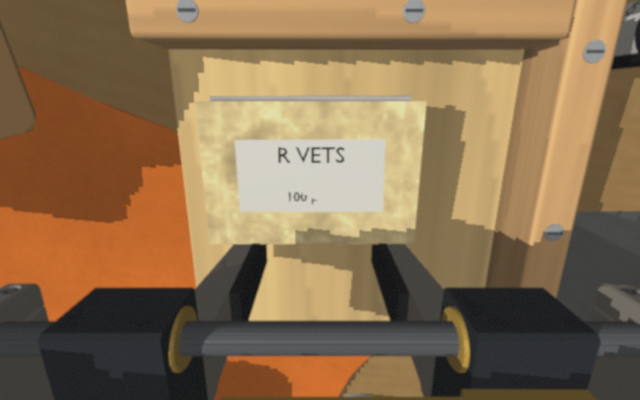

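The tin, at (195-425,98-243), is squarely against both fingers. About 24 mm remains to the left rail.

servo_tool(
  rows=[
    [[6, 0, 0, 0], [6, 0, 0, 0], [4, 0, 0, 0], [3, 0, 0, 0], [2, 0, 0, 0], [1, 0, 0, 0], [0, 0, 0, 0], [0, 0, 0, 0]],
  ],
)

```text
clock: 5.95
position: [0.5151, -0.0971, 0.0646]
tool_rot: [[-0.121, 0.993, -0.0], [0.993, 0.121, 0.0], [0.0, -0.0, -1.0]]
ft_force: [-0.4, -0.1, -0.4]
opening: 0.0597
```

```bash
python3 look.py e wrist
```

```text
5.95 [ 0.51511583 -0.09710956  0.06455346] [[-1.21086434e-01  9.92641954e-01 -1.62700099e-04]
 [ 9.92641951e-01  1.21086460e-01  1.60704249e-04]
 [ 1.79222559e-04 -1.42043839e-04 -9.99999974e-01]]
```

View pics/e_wrist.png

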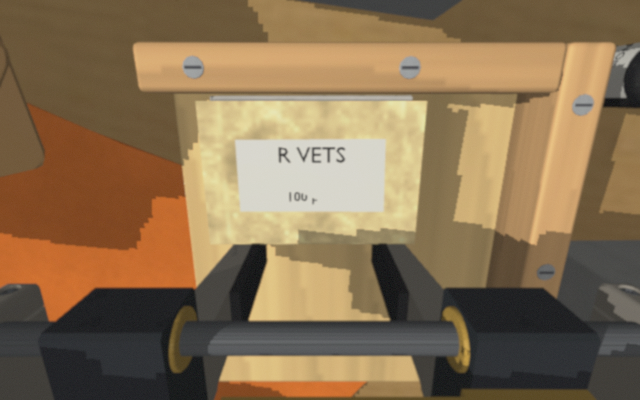

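servo_tool(
  rows=[
    [[1, 0, 0, 0], [0.5, 0, 0, 0], [0.5, 0, 0, 0], [0.5, 0, 0, 0], [0.5, 0, 0, 0], [0, 0, 0, 0], [0, 0, 0, 0], [0, 0, 0, 0]],
  ],
)

```text
clock: 6.8
position: [0.5148, -0.0941, 0.0646]
tool_rot: [[-0.121, 0.993, -0.0], [0.993, 0.121, 0.0], [0.0, -0.0, -1.0]]
ft_force: [0.7, -0.3, -0.1]
opening: 0.0595
```

servo_tool(
  rows=[
    [[0.5, 0, 0, 0], [0.5, 0, 0, 0], [0, 0, 0, 0], [0, 0, 0, 0], [0, 0, 0, 0], [0, 0, 0, 0], [0, 0, 0, 0], [0, 0, 0, 0]],
  ],
)

```text
clock: 7.6
position: [0.5147, -0.0935, 0.0646]
tool_rot: [[-0.121, 0.993, 0.0], [0.993, 0.121, -0.001], [-0.001, 0.0, -1.0]]
ft_force: [-0.2, -5.8, -0.6]
opening: 0.0596
```

```bash
python3 look.py f wrist; python3 - <<'E'
from geo import *
crop('pics/f_wrist.png',170,80,430,260,3,'pics/f_wc.png')
E
```

```text
7.6 [ 0.51473965 -0.09354754  0.06462673] [[-1.21376614e-01  9.92606515e-01  1.54155365e-04]
 [ 9.92606367e-01  1.21376681e-01 -5.49017107e-04]
 [-5.63668824e-04  8.63777593e-05 -9.99999837e-01]]
```

View pics/f_wc.png

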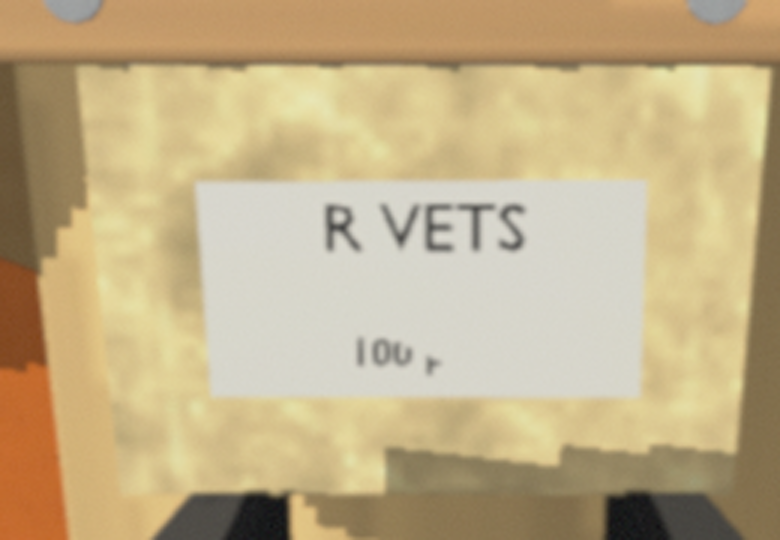

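Contact at 5.8 N, and the lid edge shows parallel to the rail at about row 65 in the crop. The TCP agrees with the prediction (board y 6.2 mm against 6). Next I'll retract and turn for the far push.

servo_tool(
  rows=[
    [[-12, 0, 0, 0], [-13, 0, 0, 0], [0, 0, -40, 0], [0, 0, -40, 0], [0, 0, -40, 0], [22, -27, 0, 0], [22, -27, 0, 0], [23, -27, 0, 0]],
  ],
)

```text
clock: 8.45
position: [0.4285, -0.0615, 0.1849]
tool_rot: [[-0.12, 0.993, 0.001], [0.993, 0.12, 0.0], [0.0, 0.001, -1.0]]
ft_force: [0.8, 0.6, 0.1]
opening: 0.0597
```

servo_tool(
  rows=[
    [[0, 0, 0, 8.5], [0, 0, 0, 8.5], [0, 0, 0, 8.5], [0, 0, 0, 8.5], [0, 0, 0, 8.5], [0, 0, 0, 8.5], [0, 0, 0, 8.5], [0, 0, 0, 8.5]],
  ],
  hand=0.74,
)

```text
clock: 9.25
position: [0.4294, -0.0619, 0.1847]
tool_rot: [[0.878, 0.478, 0.0], [0.478, -0.878, 0.0], [0.0, -0.0, -1.0]]
ft_force: [-0.1, -0.1, 0.6]
opening: 0.0241
```

servo_tool(
  rows=[
    [[0, 0, 0, 8], [0, 0, 0, 8], [0, 0, 0, 6], [0, 0, 0, 0], [0, 0, 0, 0], [0, 0, 0, 0], [0, 0, 0, 0], [0, 0, 0, 0]],
  ],
)

```text
clock: 10.05
position: [0.4292, -0.0613, 0.1846]
tool_rot: [[0.993, 0.122, -0.0], [0.122, -0.993, 0.0], [-0.0, -0.0, -1.0]]
ft_force: [0.0, 0.3, -0.7]
opening: 0.0239
```

```bash
python3 look.py g wrist top; python3 - <<'E'
from geo import *
crop('pics/g_top.png',325,145,445,255,5,'pics/g_topc.png')
E
```

```text
10.1 [ 0.42920273 -0.06127726  0.18459081] [[ 9.92527489e-01  1.22021241e-01 -8.64407192e-06]
 [ 1.22021241e-01 -9.92527489e-01 -5.14192804e-06]
 [-9.20690344e-06  4.04874455e-06 -1.00000000e+00]]
```

View pics/g_wrist.png

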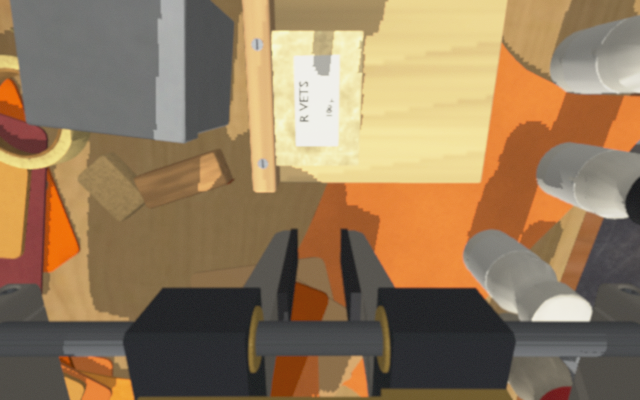

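View pics/g_top.png

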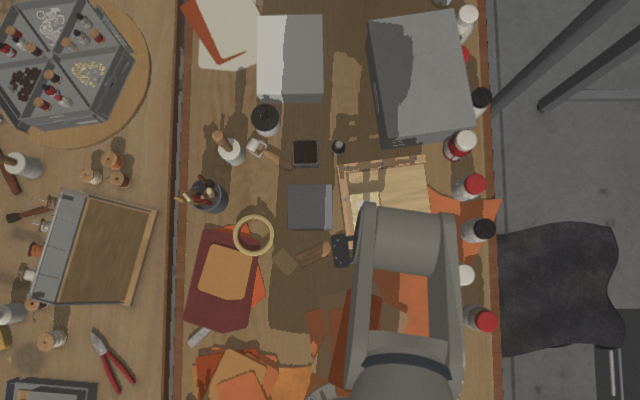

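```bash
python3 - <<'E'
from fit import *
np.set_printoptions(precision=4,suppress=True)
w=cam('g_wrist.pkl');B=[.5375,-.097,.121]
R=np.array([[np.cos(B[2]),np.sin(B[2])],[-np.sin(B[2]),np.cos(B[2])]])
f=lambda P:(R@(P[:,:2]-B[:2]).T).T
print('tin nearL,nearR,farL,farR',f(unproj(w,[(275,166),(358,165),(272,31),(363,31)],.059)))
print('rail inner near end',f(unproj(w,[(276,191)],.064)),'nearR board',f(unproj(w,[(481,183)],.03)))
print('tcp',f(w['s']['position'][None]))
E
```

```text
tin nearL,nearR,farL,farR [[-0.0776  0.0846]
 [-0.0766  0.0148]
 [ 0.0255  0.0832]
 [ 0.0256  0.0148]]
rail inner near end [[-0.0981  0.0839]] nearR board [[-0.0995 -0.1056]]
tcp [[-0.1032  0.0485]]
```

The tin's near end is at board x −77 mm, and its left edge is at 84 mm, within about 1 mm of the rail face. I'll descend behind the near end.

servo_tool(
  rows=[
    [[0, 0, 40, 0], [0, 0, 40, 0], [0, 0, 25, 0], [0, 0, 8, 0], [0, 0, 0, 0], [0, 0, 0, 0], [5, 0, 0, 0], [5, 0, 0, 0]],
  ],
)

```text
clock: 10.95
position: [0.4405, -0.0602, 0.0728]
tool_rot: [[0.993, 0.121, 0.002], [0.121, -0.993, -0.0], [0.002, 0.001, -1.0]]
ft_force: [1.0, 0.1, -0.9]
opening: 0.0239
```

servo_tool(
  rows=[
    [[4, 0, 0, 0], [4, 0, 0, 0], [6, 0, 0, 0], [6, 0, 0, 0], [6, 0, 0, 0], [6, 0, 0, 0], [6, 0, 0, 0], [6, 0, 0, 0]],
  ],
)

```text
clock: 11.75
position: [0.4833, -0.0547, 0.0715]
tool_rot: [[0.993, 0.121, -0.0], [0.121, -0.993, -0.0], [-0.0, -0.0, -1.0]]
ft_force: [-1.7, 0.5, 1.4]
opening: 0.0238
```

```bash
python3 look.py h wrist
```

```text
11.75 [ 0.48331504 -0.05465932  0.07154775] [[ 9.92610586e-01  1.21343394e-01 -6.68153957e-05]
 [ 1.21343394e-01 -9.92610589e-01 -8.14665200e-06]
 [-6.73102116e-05 -2.11538390e-08 -9.99999998e-01]]
```

View pics/h_wrist.png

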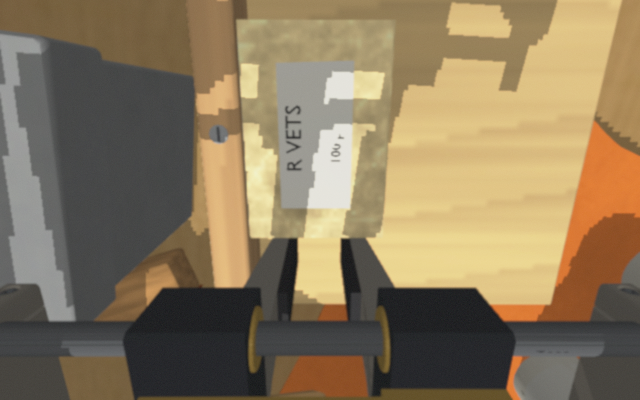

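The tin tracks along the rail and both fingers are on its near end. About 15 mm is left.

servo_tool(
  rows=[
    [[4, 0, 0, 0], [4, 0, 0, 0], [2, 0, 0, 0], [1, 0, 0, 0], [1, 0, 0, 0], [0, 0, 0, 0], [0, 0, 0, 0], [0, 0, 0, 0]],
  ],
)

```text
clock: 12.6
position: [0.4947, -0.0533, 0.0716]
tool_rot: [[0.993, 0.121, 0.0], [0.121, -0.993, 0.0], [0.0, -0.0, -1.0]]
ft_force: [-1.2, 0.7, 0.6]
opening: 0.024
```

servo_tool(
  rows=[
    [[0.5, 0, 0, 0], [0.5, 0, 0, 0], [0.5, 0, 0, 0], [0.5, 0, 0, 0], [0, 0, 0, 0], [0, 0, 0, 0], [0, 0, 0, 0], [0, 0, 0, 0]],
  ],
)

```text
clock: 13.4
position: [0.4968, -0.053, 0.0716]
tool_rot: [[0.993, 0.121, 0.0], [0.121, -0.993, -0.0], [0.0, 0.0, -1.0]]
ft_force: [-0.8, 0.3, 0.2]
opening: 0.0238
```

servo_tool(
  rows=[
    [[0.5, 0, 0, 0], [0.3, 0, 0, 0], [0.3, 0, 0, 0], [0, 0, 0, 0], [0, 0, 0, 0], [0, 0, 0, 0], [0, 0, 0, 0], [0, 0, 0, 0]],
  ],
)

```text
clock: 14.2
position: [0.4978, -0.0529, 0.0716]
tool_rot: [[0.993, 0.121, -0.0], [0.121, -0.993, -0.0], [-0.0, 0.0, -1.0]]
ft_force: [-0.4, -0.1, 0.1]
opening: 0.0232
```

```bash
python3 look.py i wrist
```

```text
14.2 [ 0.49778483 -0.0529085   0.07158385] [[ 9.92620030e-01  1.21266137e-01 -4.06865098e-06]
 [ 1.21266137e-01 -9.92620030e-01 -1.23403553e-05]
 [-5.53509167e-06  1.17558943e-05 -1.00000000e+00]]
```

View pics/i_wrist.png

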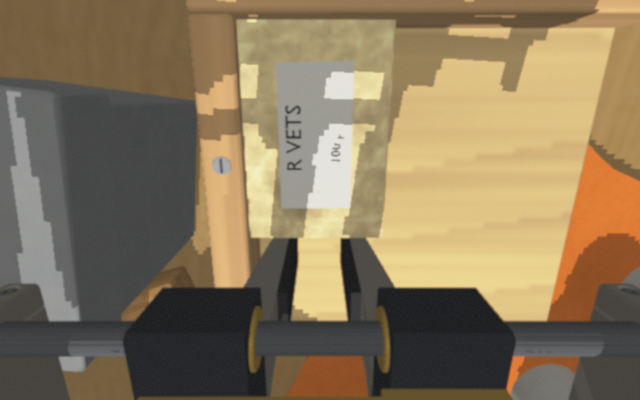

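servo_tool(
  rows=[
    [[0.4, 0, 0, 0], [0.4, 0, 0, 0], [0.4, 0, 0, 0], [0, 0, 0, 0], [0, 0, 0, 0], [0, 0, 0, 0], [0, 0, 0, 0], [0, 0, 0, 0]],
  ],
)

```text
clock: 15.05
position: [0.4991, -0.0527, 0.0716]
tool_rot: [[0.993, 0.121, 0.0], [0.121, -0.993, 0.0], [0.0, 0.0, -1.0]]
ft_force: [-1.0, -0.1, 0.1]
opening: 0.0237
```

servo_tool(
  rows=[
    [[0.4, 0, 0, 0], [0.4, 0, 0, 0], [0.2, 0, 0, 0], [0, 0, 0, 0], [0, 0, 0, 0], [0, 0, 0, 0], [0, 0, 0, 0], [0, 0, 0, 0]],
  ],
)

```text
clock: 15.85
position: [0.4995, -0.0526, 0.0715]
tool_rot: [[0.993, 0.121, -0.001], [0.121, -0.993, 0.0], [-0.001, -0.0, -1.0]]
ft_force: [-4.7, -0.3, 1.8]
opening: 0.024
```

Contact with the far rail at about 5 N, at TCP board x −32.4 mm. I'll look closely at both seams.

```bash
python3 look.py j wrist; python3 - <<'E'
from geo import *
crop('pics/j_wrist.png',190,0,410,260,2.3,'pics/j_wc.png')
E
```

```text
15.85 [ 0.49949404 -0.0526288   0.07145133] [[ 9.92616094e-01  1.21294789e-01 -9.29424130e-04]
 [ 1.21294883e-01 -9.92616517e-01  4.49501420e-05]
 [-9.17109524e-04 -1.57352625e-04 -9.99999567e-01]]
```

View pics/j_wc.png

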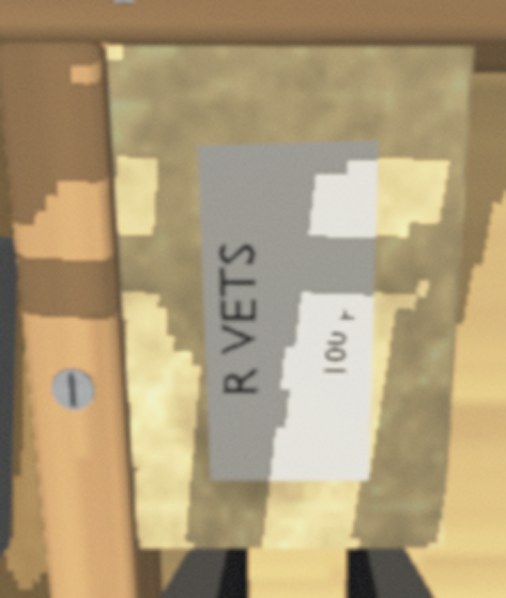

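```bash
python3 - <<'E'
from fit import *
np.set_printoptions(precision=4,suppress=True)
w=cam('a_top.pkl');B=[.5375,-.097,.121]
R=np.array([[np.cos(B[2]),np.sin(B[2])],[-np.sin(B[2]),np.cos(B[2])]])
f=lambda P:(R@(P[:,:2]-B[:2]).T).T
print('box',f(unproj(w,[(386,147),(474,133)],.14)), 'bottom',f(unproj(w,[(386,147),(474,133)],.0)))
w=cam('j_wrist.pkl')
g=uv([(104,45),(133,545)],190,0,2.3);print('rail',f(unproj(w,g,.064)))
g=uv([(107,45),(138,548),(474,45),(438,548)],190,0,2.3);print('lid',f(unproj(w,g,.059)))
print('tcp',f(w['s']['position'][None]))
E
```

```text
box [[ 0.1102 -0.0041]
 [ 0.1174 -0.2003]] bottom [[ 0.1396 -0.0252]
 [ 0.1477 -0.2471]]
rail [[ 0.0795  0.0832]
 [-0.0193  0.0839]]
lid [[ 0.0806  0.0838]
 [-0.0222  0.084 ]
 [ 0.0807  0.0146]
 [-0.0222  0.0158]]
tcp [[-0.0324  0.0486]]
```

Both seams measure closed to within about 1 mm. I'll confirm with a gentle leftward nudge using the back of a finger. No turn is needed, and the gripper body stays short of the box behind (board x ≥ 110 mm).

servo_tool(
  rows=[
    [[-7, 0, 0, 0], [-8, 0, 0, 0], [0, 0, -40, 0], [0, 0, -40, 0], [0, 0, -40, 0], [21, 26, 0, 0], [22, 26, 0, 0], [22, 27, 0, 0]],
  ],
)

```text
clock: 16.7
position: [0.5603, -0.1258, 0.1926]
tool_rot: [[0.993, 0.122, 0.003], [0.122, -0.993, -0.0], [0.003, 0.001, -1.0]]
ft_force: [-0.7, -0.2, -0.0]
opening: 0.0243
```

servo_tool(
  rows=[
    [[0, 0, 0, 0], [0, 0, 0, 0], [0, 0, 0, 0], [0, 0, 0, 0], [0, 0, 0, 0], [0, 0, 0, 0], [0, 0, 0, 0], [0, 0, 0, 0]],
  ],
)

```text
clock: 17.5
position: [0.5591, -0.1248, 0.1916]
tool_rot: [[0.993, 0.121, 0.0], [0.121, -0.993, 0.0], [0.0, -0.0, -1.0]]
ft_force: [0.0, 0.0, -0.4]
opening: 0.024
```

```bash
python3 look.py k wrist scene; python3 - <<'E'
from geo import *
crop('pics/k_scene.png',300,190,480,330,4.2,'pics/k_sc.png')
E
```

```text
17.55 [ 0.55917466 -0.12489621  0.19162217] [[ 9.92606365e-01  1.21377924e-01  6.52155718e-05]
 [ 1.21377924e-01 -9.92606367e-01  8.64357705e-06]
 [ 6.57825313e-05 -6.63938869e-07 -9.99999998e-01]]
```

View pics/k_wrist.png

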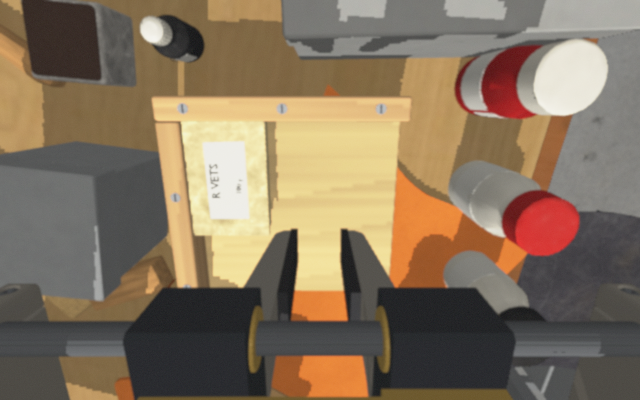

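View pics/k_sc.png

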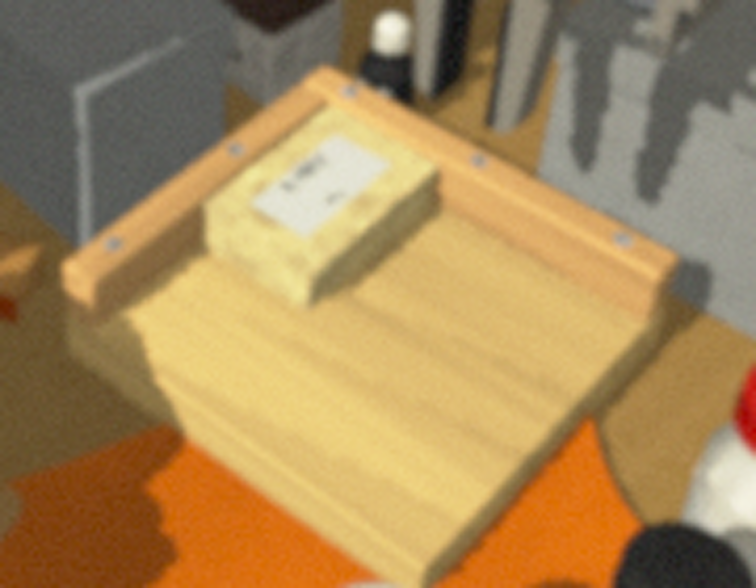

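The tin now sits in the corner: (183-268,120-236) in the wrist view, and square in both views. The TCP is at board (18, −30) mm as planned, so I'll descend and nudge left (tool −y).

servo_tool(
  rows=[
    [[0, 0, 40, 0], [0, 0, 40, 0], [0, 0, 30, 0], [0, 0, 10, 0], [0, 0, 0, 0], [0, -4, 0, 0], [0, -4, 0, 0], [0, 0, 0, 0]],
  ],
)

```text
clock: 18.4
position: [0.559, -0.1166, 0.073]
tool_rot: [[0.993, 0.122, 0.002], [0.122, -0.993, -0.0], [0.002, 0.001, -1.0]]
ft_force: [-0.4, 0.1, 0.6]
opening: 0.0241
```

servo_tool(
  rows=[
    [[0, -1, 0, 0], [0, -1, 0, 0], [0, -1, 0, 0], [0, -1, 0, 0], [0, -0.5, 0, 0], [0, 0, 0, 0], [0, 0, 0, 0], [0, 0, 0, 0]],
  ],
)

```text
clock: 19.2
position: [0.5577, -0.1126, 0.0716]
tool_rot: [[0.993, 0.121, -0.0], [0.121, -0.993, 0.0], [-0.0, -0.0, -1.0]]
ft_force: [-0.9, 0.6, 0.3]
opening: 0.0236
```

servo_tool(
  rows=[
    [[0, -0.5, 0, 0], [0, -0.5, 0, 0], [0, -0.5, 0, 0], [0, -0.5, 0, 0], [0, 0, 0, 0], [0, 0, 0, 0], [0, 0, 0, 0], [0, 0, 0, 0]],
  ],
)

```text
clock: 20.0
position: [0.5574, -0.1106, 0.0716]
tool_rot: [[0.993, 0.121, -0.0], [0.121, -0.993, -0.0], [-0.0, -0.0, -1.0]]
ft_force: [0.2, -0.1, 0.7]
opening: 0.0239
```

```bash
python3 look.py l wrist
```

```text
20.0 [ 0.55740969 -0.11058657  0.07158146] [[ 9.92619971e-01  1.21266618e-01 -1.85984009e-05]
 [ 1.21266618e-01 -9.92619971e-01 -1.47044708e-06]
 [-1.86394603e-05 -7.95770057e-07 -1.00000000e+00]]
```

View pics/l_wrist.png

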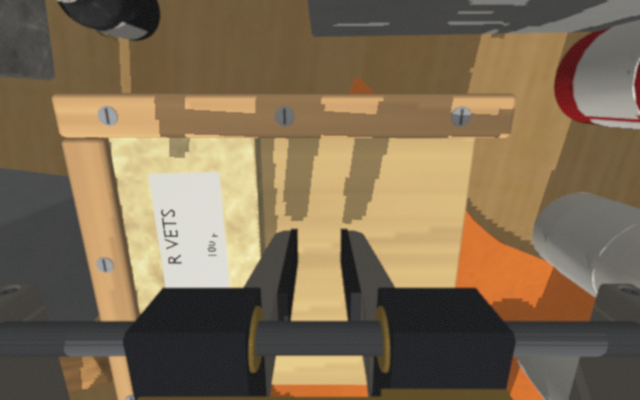

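servo_tool(
  rows=[
    [[0, -0.5, 0, 0], [0, -0.5, 0, 0], [0, -0.5, 0, 0], [0, 0, 0, 0], [0, 0, 0, 0], [0, 0, 0, 0], [0, 0, 0, 0], [0, 0, 0, 0]],
  ],
)

```text
clock: 20.85
position: [0.5572, -0.1091, 0.0716]
tool_rot: [[0.993, 0.121, -0.0], [0.121, -0.993, -0.0], [-0.0, 0.0, -1.0]]
ft_force: [-0.6, 0.9, 0.1]
opening: 0.0238
```

servo_tool(
  rows=[
    [[0, -0.5, 0, 0], [0, -0.5, 0, 0], [0, 0, 0, 0], [0, 0, 0, 0], [0, 0, 0, 0], [0, 0, 0, 0], [0, 0, 0, 0], [0, 0, 0, 0]],
  ],
)

```text
clock: 21.65
position: [0.5571, -0.1081, 0.0716]
tool_rot: [[0.993, 0.121, -0.0], [0.121, -0.993, -0.0], [-0.0, 0.0, -1.0]]
ft_force: [-1.0, -0.9, 0.7]
opening: 0.0237
```

servo_tool(
  rows=[
    [[0, -0.5, 0, 0], [0, -0.4, 0, 0], [0, 0, 0, 0], [0, 0, 0, 0], [0, 0, 0, 0], [0, 0, 0, 0], [0, 0, 0, 0], [0, 0, 0, 0]],
  ],
)

```text
clock: 22.45
position: [0.557, -0.1072, 0.0716]
tool_rot: [[0.993, 0.121, -0.0], [0.121, -0.993, 0.0], [-0.0, -0.0, -1.0]]
ft_force: [-0.5, 0.4, 0.3]
opening: 0.0238
```

servo_tool(
  rows=[
    [[0, -0.5, 0, 0], [0, -0.5, 0, 0], [0, 0, 0, 0], [0, 0, 0, 0], [0, 0, 0, 0], [0, 0, 0, 0], [0, 0, 0, 0], [0, 0, 0, 0]],
  ],
)

```text
clock: 23.25
position: [0.5569, -0.1062, 0.0716]
tool_rot: [[0.993, 0.121, 0.0], [0.121, -0.993, -0.0], [0.0, 0.0, -1.0]]
ft_force: [-0.7, -0.5, -0.1]
opening: 0.0238
```

```bash
python3 look.py m wrist;python3 - <<'E'
from geo import *
crop('pics/m_wrist.png',60,80,310,295,3,'pics/m_wc.png')
E
```

```text
23.25 [ 0.55690694 -0.10621501  0.07158347] [[ 9.92610596e-01  1.21343335e-01  1.60300902e-05]
 [ 1.21343335e-01 -9.92610596e-01 -2.48515988e-05]
 [ 1.28960615e-05  2.66131049e-05 -1.00000000e+00]]
```

View pics/m_wc.png

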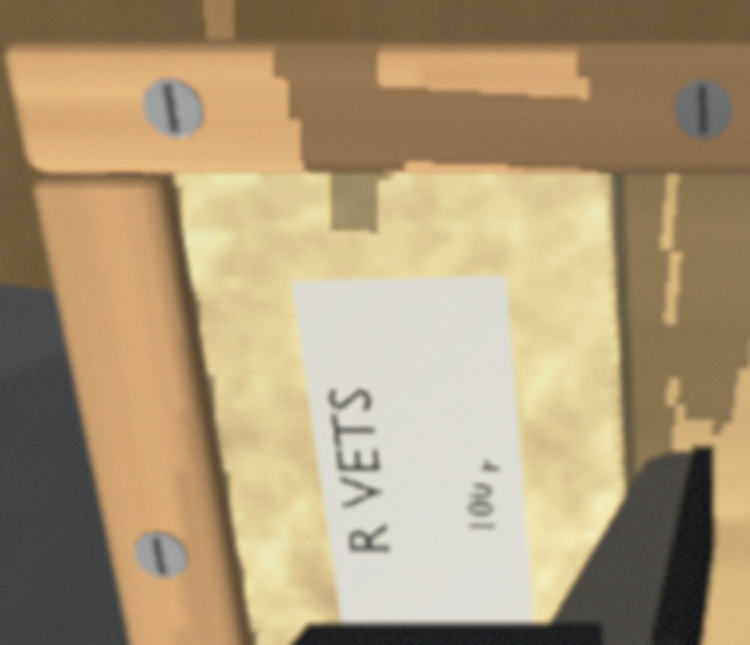

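The left finger is now nearly at the tin's right edge, so I'll continue gently. The finger evidently tapers towards its tip.

servo_tool(
  rows=[
    [[0, -0.5, 0, 0], [0, -0.5, 0, 0], [0, 0, 0, 0], [0, 0, 0, 0], [0, 0, 0, 0], [0, 0, 0, 0], [0, 0, 0, 0], [0, 0, 0, 0]],
  ],
)

```text
clock: 24.1
position: [0.5568, -0.1052, 0.0716]
tool_rot: [[0.993, 0.121, 0.0], [0.121, -0.993, 0.0], [0.0, -0.0, -1.0]]
ft_force: [0.1, 0.2, 0.2]
opening: 0.0238
```

servo_tool(
  rows=[
    [[0, -0.5, 0, 0], [0, -0.5, 0, 0], [0, 0, 0, 0], [0, 0, 0, 0], [0, 0, 0, 0], [0, 0, 0, 0], [0, 0, 0, 0], [0, 0, 0, 0]],
  ],
)

```text
clock: 24.9
position: [0.5567, -0.1043, 0.0716]
tool_rot: [[0.993, 0.121, 0.0], [0.121, -0.993, -0.0], [0.0, 0.0, -1.0]]
ft_force: [-0.8, -0.5, -0.3]
opening: 0.024
```

servo_tool(
  rows=[
    [[0, -0.5, 0, 0], [0, -0.5, 0, 0], [0, -0.4, 0, 0], [0, 0, 0, 0], [0, 0, 0, 0], [0, 0, 0, 0], [0, 0, 0, 0], [0, 0, 0, 0]],
  ],
)

```text
clock: 25.7
position: [0.5567, -0.104, 0.0717]
tool_rot: [[0.993, 0.122, 0.0], [0.122, -0.993, -0.002], [0.0, 0.002, -1.0]]
ft_force: [-0.1, -8.9, -1.3]
opening: 0.0241
```

```bash
python3 look.py n wrist;python3 - <<'E'
from geo import *
crop('pics/n_wrist.png',60,80,310,295,3,'pics/n_wc.png')
E
```

```text
25.7 [ 0.55667583 -0.10397844  0.07165928] [[ 9.92543765e-01  1.21887768e-01  4.97397051e-04]
 [ 1.21888443e-01 -9.92542372e-01 -1.68718290e-03]
 [ 2.88040690e-04  1.73522982e-03 -9.99998453e-01]]
```

View pics/n_wc.png

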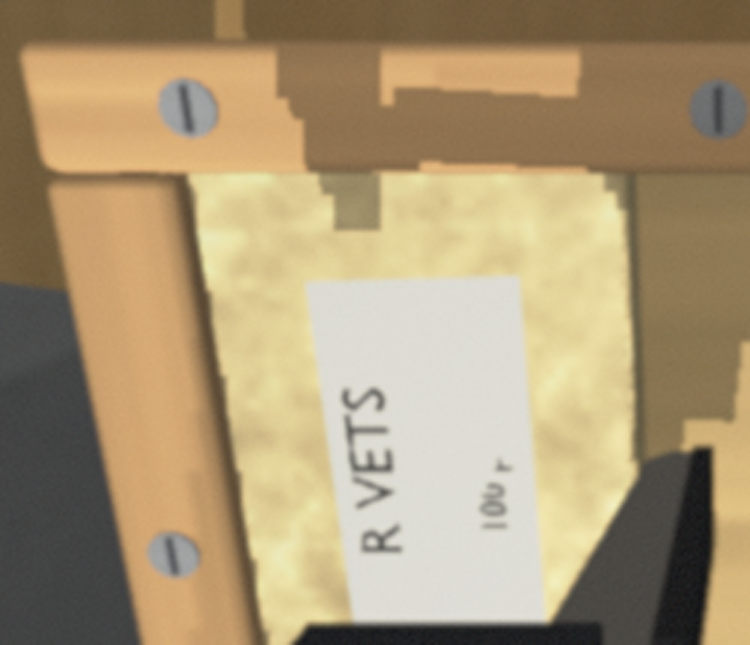

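The stop is firm at 8.9 N, so the tin is seated on the left rail with the far seam still closed. I'll retract away from the tin and up.

servo_tool(
  rows=[
    [[0, 5, 0, 0], [0, 10, 0, 0], [0, 10, 0, 0], [0, 0, -30, 0], [0, 0, -45, 0], [0, 0, -45, 0], [0, 0, -45, 0], [0, 0, -45, 0]],
  ],
)

```text
clock: 26.55
position: [0.5592, -0.1282, 0.2836]
tool_rot: [[0.993, 0.121, 0.0], [0.121, -0.993, 0.0], [0.0, -0.0, -1.0]]
ft_force: [0.5, -0.6, -0.6]
opening: 0.0238
```

servo_tool(
  rows=[
    [[-40, 0, 0, 0], [-40, 0, 0, 0], [-40, 0, 0, 0], [0, 0, 0, 0], [0, 0, 0, 0], [0, 0, 0, 0], [0, 0, 0, 0], [0, 0, 0, 0]],
  ],
)

```text
clock: 27.35
position: [0.4411, -0.1422, 0.2813]
tool_rot: [[0.993, 0.122, -0.0], [0.122, -0.993, 0.0], [-0.0, -0.0, -1.0]]
ft_force: [0.8, -0.1, -0.1]
opening: 0.0238
```

```bash
python3 look.py o wrist scene top;python3 - <<'E'
from geo import *
crop('pics/o_wrist.png',140,50,440,260,2.6,'pics/o_wc.png')
E
```

```text
27.45 [ 0.44087238 -0.1421103   0.28135278] [[ 9.92558682e-01  1.21766565e-01 -4.07694504e-04]
 [ 1.21766642e-01 -9.92558742e-01  1.71122209e-04]
 [-3.83823780e-04 -2.19492425e-04 -9.99999902e-01]]
```

View pics/o_wrist.png

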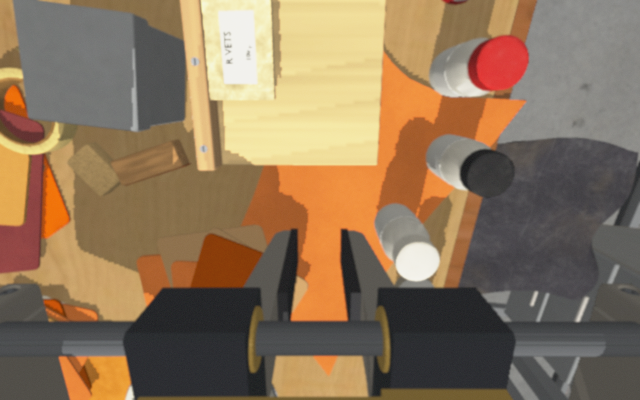

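View pics/o_top.png

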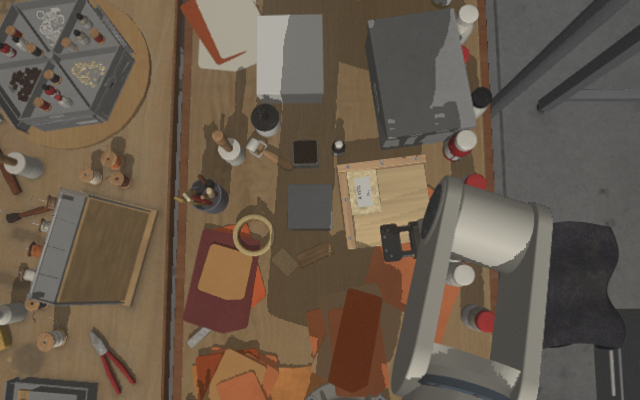

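```bash
python3 - <<'E'
from geo import *
crop('pics/o_top.png',330,148,440,255,5,'pics/o_topc.png')
crop('pics/o_scene.png',300,190,480,330,4.2,'pics/o_sc.png')
E
```

```text
(no output)
```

View pics/o_topc.png

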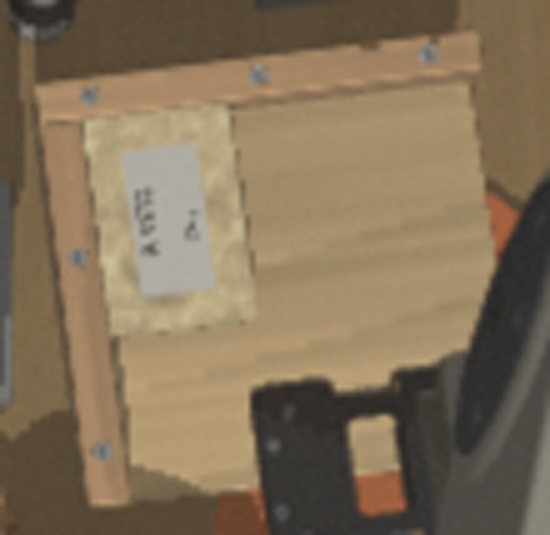

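View pics/o_sc.png

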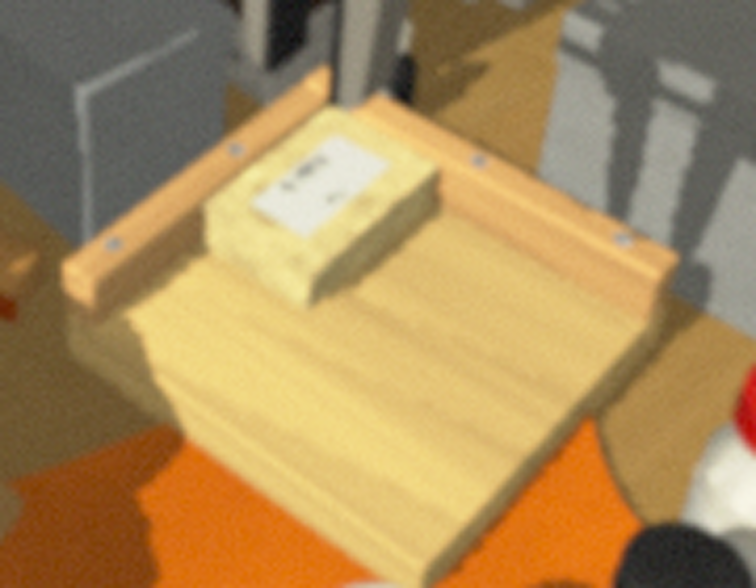

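The tin is in the corner with both seams closed, lying flat, and nothing else has moved. I'm handing the job in.

```bash
python3 -c "
from rig import r
print(r.job_done())"
```

```text
the job is handed in; nothing more can be done
None
```

The rivet tin is in the corner of the two rails, flush against the left rail and up against the far rail. I handed the job in at about 27.5 s of the 48 s allowed.

- **What I did:** I pushed the tin left with two fingers until it met the left rail (5.8 N). I then pushed its near end along that rail to the far rail (4.7 N). A last gentle nudge left met a firm stop at 8.9 N. The tin was only pushed, never lifted.
- **Last checks:** After the far push, the lid's edges measured within about 1 mm of both rail faces. The final top and scene pictures, taken with the arm clear of the board, show both seams closed, the tin flat and the bystanders in their original places by eye. I took no fresh measurement after the last nudge.
- **Differences from expectation:** The far-rail contact came about 1.6 mm later than the estimated board position predicted. The nudge met the tin about 5 mm later than predicted, probably because the fingers are thinner near the tips than I assumed.

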